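# Snap the mandrel into its clip stand on the jeweller's bench

### The job

Put the metal mandrel away in its clip stand: bring it from the wooden shelf into the mouth of the clip and push it down past the orange sprung jaw until it is fully home on both saddles, roughly centred end to end, with the jaw closed again over it. Leave the tumbler, the dish and the hammer where they are.

Things in the scene. Friction and masses are not known exactly. Their poses are not given: they have to be found in the camera images.
- clip_stand: Stand fixed to the bench: grey base plate 140 x 150 x 12 mm with a wooden shelf block and, in front of it, a fork clip. Origin: on the bench top, straight under the middle of the clip's seat; z up; y along the clip (the way the mandrel lies when home); x from the shelf towards the clip, across the mandrel. All x and heights given below are in this frame, in mm.
- shelf (a point): Middle of the wooden shelf's flat top, 60 mm high. The shelf spans x = -115 to -32 and y = -75 to 75; a dark lip along its rear edge (x = -121 to -115) stands 4 mm higher.
- stop (a point): Middle between the tops of the two blue fixed uprights (90 mm high, x = 11.5 to 19.5), which stop the mandrel. They stand at y = -45 and y = +45, each 14 mm wide; below each is a steel saddle (top 30 mm high) and facing it an orange jaw arm. Between them (y = -38 to 38, x above -32) the clip is open from above down to 28 mm high: room for fingers.
- seat (a point): Where the middle of the mandrel's axis lies when it is fully home: 41 mm above the bench, on the stand's z axis. Axes as the stand's. A home mandrel's top is 52 mm above the bench.
- mouth (a point): Where the middle of the mandrel's axis lies when it rests in the mouth of the clip, on the jaw's noses and against the blue uprights, not yet pushed down: 67 mm above the bench, 26 mm above the seat. Axes as the stand's.
- jaw (a joint): Orange sprung jaw with two white noses (radius 5 mm), one at each station, hinged along y low in the stand. 0 = closed (spring-held); grows to 0.5 rad as the noses swing out towards the shelf (-x). About 0.18 rad when the mandrel is passing. Pushing the mandrel past takes roughly 5 to 15 N.
- jaw_nose (a point): Midway between the two noses' axes; with the jaw closed at x = -9.5 mm and 54.5 mm high in the stand's frame. The jaw's flat top is 59.5 mm high, from x = -24 mm to the noses.
- mandrel: Loose round aluminium rod, 22 mm in diameter, 170 mm long, about 0.12 kg, with a red band at its -y end and a thin dark ring near the other. Origin: the middle of its axis; its y is its axis (x and z turn as it rolls). It starts lying on the wooden shelf, roughly parallel to the clip, axis 71 mm above the bench.
- tumbler: Bystander: upright taupe drinking tumbler, 72 mm in diameter, 190 mm high; origin under its centre. Leave it.
- dish: Bystander: white bowl, 100 mm across, 35 mm high; origin under its centre. Leave it.
- hammer: Bystander: hammer 240 mm long lying on the bench; origin under its middle. Leave it.
Things that resemble listed ones, but are neither listed nor needed, are in the scene too. Of the things that look like the mandrel, the largest one is meant.

How it is judged:
At the end, for the whole second after the job is handed in: The mandrel lies at rest on both saddles: the middle of its axis within 3 mm in height and 4 mm across of the seat point and within 20 mm of it along the clip, its axis within 0.05 rad of the clip's, and the jaw closed again over it (less than 0.05 rad) (z of mandrel in the frame of seat between -0.003 and 0.003 m and x of mandrel in the frame of seat between -0.004 and 0.004 m and y of mandrel in the frame of seat between -0.02 and 0.02 m and angle between the y axis of mandrel and the y axis of seat, either way round below 0.05 rad and value of joint jaw below 0.05 rad and linear speed of mandrel below 0.02 m/s); the robot touches nothing.
It fails at once if the tumbler is moved more than 20 mm or tipped (distance of tumbler from where it was at the start of the episode above 0.02 m or angle between tumbler's own z axis and vertical above 0.3 rad).
It fails at once if the dish is moved more than 20 mm (distance of dish from where it was at the start of the episode above 0.02 m).
It fails at once if the hammer is moved more than 20 mm (distance of hammer from where it was at the start of the episode above 0.02 m).
It also fails if it takes over 38 s, if anything falls off the work surface, if the arm or the gripper's body presses on something with over 40 N, if the wrist force passes 120 N, or if a joint passes its speed limit or range.

### The arm

A 6-joint arm with a two-finger parallel gripper is mounted at the origin on the work surface. World frame = base frame: x ahead of the robot, y to its left, z up, the work surface at z = 0. Lengths are in m, angles in rad, forces in N, time in s.
With the tool pointing down it reaches from about 0.4 to 0.925 m from the base axis. Payload 12.5 kg.
Tool frame: the origin (TCP) lies midway between the tips of the shut fingers; the grasp point (between the pads) lies 19 mm behind it; z points along the fingers, y is the line along which they close (so a half turn about z gives the same grasp; the last joint's range is limited). The gripper opens to 95 mm and grips with 3 to 60 N. Pads are 20 mm wide; open, the fingers measure 119 mm over their backs; the gripper's body (75 mm by 180 mm) begins 59 mm behind the grasp point.
Start: joints at [1.24, 0.491, 1.559, -0, 1.092, -0.106], TCP at [0.139, 0.609, 0.215] pointing down, gripper open.
Joint ranges: [-3.1, 3.1], [-0.84, 2.19], [0.05, 2.79], [-1.13, 4.28], [0.06, 2.93], [-2.69, 2.69]. Speed limits (rad/s): [2.22, 2.22, 2.79, 3.14, 3.14, 3.14].

### API

Orientations are given as a unit quaternion [w, x, y, z].
In Python, from workcell import read_state, camera, get_calibration, hand_in gives the robot as it stands.
- The arm moves only by the tool step_arm, never from a script. Its arguments are lists of equal length, an entry for each row: "fingers": the finger opening in cm, from 0 to 9.51; "offset": the shift along the tool's x, y, z in cm, a list of three; "twist": the turn, a rotation vector about the tool's x, y, z in rad, a list of three. In form: {"fingers": [fingers, ...], "offset": [[tx, ty, tz], ...], "twist": [[wx, wy, wz], ...]}. A call has 1 to 5 rows; each row is the pose to reach, as a shift and turn from the pose commanded when the call began, along the tool's axes at that moment; what a row does not reach only later rows make up. A row lasts 1/10 s, in which the tool goes at most 50 mm and 8.59 degrees, less where a joint would pass 70% of its speed; a pose out of reach is approached as far as the arm can. A call with a gripper value outside its range is refused whole. The fingers move at their own pace and stop on an object; the grip force is fixed at half the most. Time passes only in rows, so rows that repeat a pose let the fingers close. It gives the time, the measured TCP pose, the force, the opening and the grip force at its end, in the units of the state.
- read_state(): the state, without advancing time (a new reading comes with each control period).
- camera(name): name is "side" or "top"; returns the picture (480x640x3 uint8, blue, green, red); there is no depth.
- get_calibration(name): a dict with "fx", "fy", "cx", "cy" (pixels), "distortion" ([k1, k2, p1, p2, k3] as OpenCV has them; the pictures are not rectified), "xyz" and "orientation" of the camera in the world. Camera axes: x right, y down, z forward; pixel columns grow to the right and rows downward; lengths in m; the calibration is good to about 2 mm. A picture is of the moment at which its call begins. get_calibration takes no time and is no camera call.
- hand_in(): hands the job in; it is judged then, once.
The state is a dict: "t": time; "joints": joint angles; "joint_velocities": joint speeds; "effort": joint torques, N m; "position": TCP position; "tool_rot": TCP orientation; "ft_force": force on the tool from outside, world axes, zero at the start; "torque": the same for the moment, N m; "opening": opening from 0.0 (shut) to 1.0 (fully open); "grasp_force": force on a finger pad.
Only numpy, scipy, OpenCV 4.12 (cv2) and the standard library are available. Lean on these libraries where they do the work, as an engineer would, in place of code of your own. Each camera call takes 0.05 s, during which the arm holds its last target. There are 200 camera calls.

## Working session

There is one attempt and no reset: what is moved stays moved. The work goes in short steps, Python scripts to look and compute and a tool call to move; the robot and the scene stay as the last step left them, time stands still between calls to the robot, and variables do not carry over. Pictures are saved under pics/ and viewed, at most 10 in all, crops included, and the job is handed in when it is done.

Besides the shell and the picture viewer there is one more tool, called after ">>>" by a JSON object that holds its "op" and its "data". step_arm: Moves the arm, as the interface text tells. Its arguments: {"type":"object","properties":{"fingers":{"type":"array"},"offset":{"type":"array"},"twist":{"type":"array"}},"required":["fingers","offset","twist"]}

```bash
mkdir -p pics; python3 - <<'E'
from workcell import *
import cv2
for n in("top","side"):
    cv2.imwrite(f"pics/{n}0.png",camera(n)); print(n,get_calibration(n))
s=read_state(); print(s["t"],s["position"],s["tool_rot"],s["opening"])
E
```

```text
top {'fx': 477.20259307020746, 'fy': 477.20259307020746, 'cx': 317.4494372375201, 'cy': 234.2235466371288, 'distortion': array([0.02688366, 0.        , 0.        , 0.        , 0.        ]), 'xyz': array([0.33942068, 0.00959075, 1.10535015]), 'orientation': array([ 0.06120164, -0.69602246,  0.7131869 , -0.05631644])}
side {'fx': 497.99658051554326, 'fy': 497.99658051554326, 'cx': 318.83433363290055, 'cy': 235.72868526134528, 'distortion': array([0.03795446, 0.        , 0.        , 0.        , 0.        ]), 'xyz': array([-0.11688882, -0.64408807,  0.74357502]), 'orientation': array([-0.41853898,  0.81924424, -0.35306291,  0.17032493])}
0.1 [0.13922956 0.60908067 0.21414229] [-1.10632433e-04  1.12167697e-01  9.93689177e-01 -4.63556297e-04] 1.0009485911348432
```

View pics/top0.png

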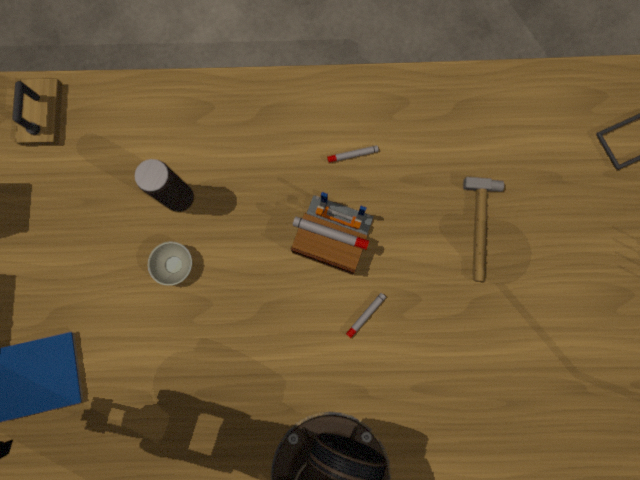

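View pics/side0.png

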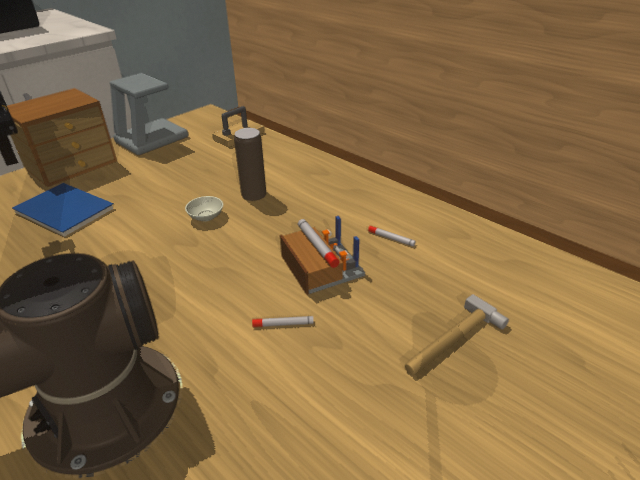

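Top view candidates: the large rod on the shelf (330,233), a small rod at (353,154) and a small rod at (367,315). The largest one, lying on the wooden shelf, is the mandrel. I'll check it in a close crop and measure it.

```bash
cat > h.py <<'E'
from workcell import *
import cv2, numpy as np
from scipy.spatial.transform import Rotation as R
def cal(n):
    c=get_calibration(n); K=np.array([[c["fx"],0,c["cx"]],[0,c["fy"],c["cy"]],[0,0,1]])
    return K,c["distortion"],c["xyz"],R.from_quat(c["orientation"],scalar_first=True)
def ray(n,p,z):
    K,d,o,r=cal(n); q=cv2.undistortPoints(np.array(p,float).reshape(-1,1,2),K,d)[:,0]
    v=r.apply(np.c_[q,np.ones(len(q))]); return o+v*((z-o[2])/v[:,2])[:,None]
def proj(n,P):
    K,d,o,r=cal(n); ri=r.inv(); 
    return cv2.projectPoints(np.array(P,float).reshape(-1,1,3),ri.as_rotvec(),-ri.apply(o),K,d)[0][:,0]
def blobs(m,lo=4):
    n,l,s,c=cv2.connectedComponentsWithStats(m.astype(np.uint8)); 
    return [(s[i,4],c[i].round(1).tolist(),s[i,:4].tolist()) for i in range(1,n) if s[i,4]>=lo]
E
python3 - <<'E'
from h import *
for n,(x0,y0,x1,y1) in {"top":(280,180,390,280),"side":(270,200,380,300)}.items():
    im=cv2.imread(f"pics/{n}0.png"); hsv=cv2.cvtColor(im,cv2.COLOR_BGR2HSV); H,S,V=cv2.split(hsv)
    box=np.zeros(H.shape,bool); box[y0:y1,x0:x1]=1
    cv2.imwrite(f"pics/{n}crop.png",cv2.resize(im[y0:y1,x0:x1],None,fx=5,fy=5,interpolation=cv2.INTER_CUBIC))
    print(n,"blue",blobs(box&(H>100)&(H<125)&(S>120)))
    print("red",blobs(box&((H<4)|(H>174))&(S>170)&(V>90)))
    print("orange",blobs(box&(H>7)&(H<16)&(S>200)&(V>130)))
    print("grey",blobs(box&(S<50)&(V>90),20))
E
```

```text
top blue [(np.int32(43), [323.9, 197.0], [321, 193, 6, 10]), (np.int32(38), [361.7, 210.2], [359, 206, 7, 9])]
red [(np.int32(99), [361.0, 242.7], [354, 237, 14, 12])]
orange [(np.int32(6), [319.5, 208.8], [317, 208, 6, 3]), (np.int32(73), [349.6, 222.4], [335, 217, 26, 11])]
grey [(np.int32(145), [340.0, 211.8], [329, 206, 23, 14]), (np.int32(542), [325.0, 230.8], [293, 217, 63, 28]), (np.int32(24), [367.8, 221.0], [365, 219, 6, 5]), (np.int32(20), [360.7, 231.2], [355, 230, 12, 4])]
side blue [(np.int32(7), [337.6, 217.7], [336, 217, 4, 3]), (np.int32(7), [356.0, 238.0], [355, 237, 3, 3])]
red [(np.int32(19), [371.9, 228.5], [369, 227, 7, 5]), (np.int32(84), [330.5, 257.3], [325, 252, 14, 11]), (np.int32(8), [334.2, 265.0], [333, 264, 4, 3])]
orange [(np.int32(36), [325.6, 233.5], [322, 230, 7, 13]), (np.int32(6), [335.0, 243.5], [334, 243, 3, 2]), (np.int32(6), [331.3, 246.7], [330, 246, 3, 3]), (np.int32(47), [343.4, 256.5], [340, 251, 7, 19])]
grey [(np.int32(362), [313.4, 237.1], [298, 219, 32, 38]), (np.int32(20), [377.6, 231.2], [376, 229, 4, 6]), (np.int32(32), [337.8, 248.5], [334, 246, 10, 6]), (np.int32(29), [345.2, 274.8], [343, 271, 6, 8]), (np.int32(35), [357.7, 272.1], [353, 270, 10, 6])]
```

View pics/topcrop.png

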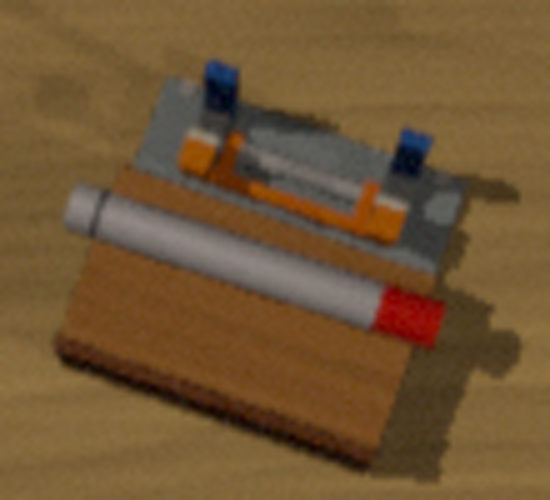

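View pics/sidecrop.png

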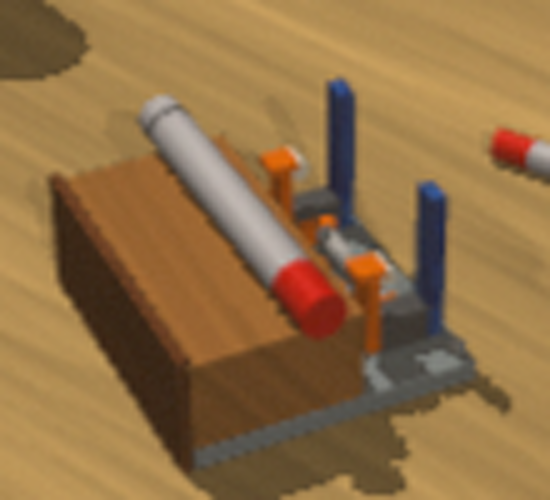

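The crops confirm the large rod on the shelf: red band at top (361,243), dark ring at top (299,224). The blue upright tops are at top (324,194) and (363,207), and at side (338,217) and (356,237).

```bash
cat >> h.py <<'E'
def rod(im,n,box,z):
    H,S,V=cv2.split(cv2.cvtColor(im,cv2.COLOR_BGR2HSV)); x0,y0,x1,y1=box
    m=np.zeros(H.shape,np.uint8); g=((S<60)&(V>80))|(((H<4)|(H>174))&(S>150)&(V>70))
    m[y0:y1,x0:x1]=g[y0:y1,x0:x1]; m=cv2.morphologyEx(m,cv2.MORPH_CLOSE,np.ones((3,3)))
    c=max(cv2.findContours(m,cv2.RETR_EXTERNAL,cv2.CHAIN_APPROX_NONE)[0],key=cv2.contourArea)
    r=cv2.minAreaRect(c); b=cv2.boxPoints(r); e=[b[1]-b[0],b[2]-b[1]]; L=max(e,key=np.linalg.norm)
    ends=np.array([r[0]-L/2,r[0]+L/2]); P=ray(n,ends,z); return r,ends,P
def report(P):
    P=P[np.argsort(-P[:,1])]; d=P[0]-P[1]; print("mid",P.mean(0).round(4),"len",np.linalg.norm(d).round(4),"yaw",np.arctan2(-d[0],d[1]).round(4))
E
python3 - <<'E'
from h import *
for n,p,q in (("top",[[324,194],[362.9,207.2]],None),("side",[[337.9,217],[356,237.3]],None)):
    print(n,"uprights"); report(ray(n,p,0.09))
print("rear lip"); report(ray("top",[[292,249],[354,272.5]],0.064))
for n,b in (("top",(285,210,375,255)),("side",(290,215,345,272))):
    r,e,P=rod(cv2.imread(f"pics/{n}0.png"),n,b,0.071); print(n,r,e); report(P)
print("small noses orange blob"); 
E
```

```text
top uprights
mid [ 0.583  -0.0437  0.09  ] len 0.0896 yaw -0.3618
side uprights
mid [ 0.5852 -0.0424  0.09  ] len 0.0889 yaw -0.3712
rear lip
mid [0.4553 0.0043 0.064 ] len 0.1453 yaw -0.3885
top ((330.0999755859375, 232.70001220703125), (77.15956115722656, 8.854376792907715), 18.43494987487793) [[293.49996948 220.50001526]
 [366.69998169 244.90000916]]
mid [ 0.5161 -0.0128  0.071 ] len 0.1697 yaw -0.3516
side ((317.5094909667969, 242.49208068847656), (58.255271911621094, 9.44145679473877), 50.01311492919922) [[298.79171753 220.17473602]
 [336.2272644  264.80942535]]
mid [ 0.5178 -0.0114  0.071 ] len 0.1885 yaw -0.3401
small noses orange blob
```

```bash
cat >> h.py <<'E'
YAW=-0.367; O=np.array([0.5695,-0.0375])
def w(xs,ys,z): c,s=np.cos(YAW),np.sin(YAW); return np.array([O[0]+c*xs-s*ys,O[1]+s*xs+c*ys,z])
def goto(T,yaw=YAW):   # tool y along stand x, tool z down
    s=read_state(); r=R.from_quat(s["tool_rot"],scalar_first=True); p=np.array(s["position"])
    y=np.array([np.cos(yaw),np.sin(yaw),0]); z=np.array([0,0,-1]); t=R.from_matrix(np.c_[np.cross(y,z),y,z])
    c,q=np.cos(YAW),np.sin(YAW); d=p[:2]-O
    print("t",s["t"],"at stand",np.round([c*d[0]+q*d[1],-q*d[0]+c*d[1],p[2]],4),"offset cm",(r.inv().apply(T-p)*100).round(2),"twist",(r.inv()*t).as_rotvec().round(3),"open",round(s["opening"]*9.51,2),"F",np.round(s["ft_force"],1),"grip",s["grasp_force"])
E
python3 - <<'E'
from h import *
print(w(-.058,.005,.27)); goto(np.array([.517,-.012,.27]))
E
```

```text
[ 0.51715642 -0.01202158  0.27      ]
t 0.1 at stand [-0.6336  0.4491  0.2141] offset cm [-50.67 -52.13  -5.54] twist [-1.000e-03  1.000e-03  1.713e+00] open 9.52 F [-0.5 -0.1  0.3] grip 0.0
```

>>> {"op": "step_arm", "data": {"fingers": [5, 5, 5, 5, 5], "offset": [[0, 0, -5.5], [0, 0, -5.5], [-50.7, -52.1, -5.5], [-50.7, -52.1, -5.5], [-50.7, -52.1, -5.5]], "twist": [[0, 0, 0], [0, 0, 0], [0, 0, 1.71], [0, 0, 1.71], [0, 0, 1.71]]}}

```text
t: 0.6
position: [0.2176, 0.4796, 0.2693]
tool_rot: [0.0, 0.333, 0.943, -0.0]
ft_force: [0.2, 0.7, -0.4]
opening: 0.637
grasp_force: 0.0
```

```bash
python3 -c "
from h import *
goto(w(-.058,.005,.27))"
```

```text
t 0.6 at stand [-0.514   0.3564  0.2693] offset cm [-54.2  -19.4   -0.06] twist [0.    0.    1.258] open 6.05 F [ 0.2  0.7 -0.4] grip 0.0
```

>>> {"op": "step_arm", "data": {"fingers": [5, 5, 5, 5, 5], "offset": [[-54, -19.4, 0], [-54, -19.4, 0], [-54, -19.4, 0], [-54, -19.4, 0], [-54, -19.4, 0]], "twist": [[0, 0, 1.26], [0, 0, 1.26], [0, 0, 1.26], [0, 0, 1.26], [0, 0, 1.26]]}}

```text
t: 1.1
position: [0.3488, 0.2664, 0.2697]
tool_rot: [0.0, 0.656, 0.755, 0.0]
ft_force: [1.1, 1.1, -0.7]
opening: 0.524
grasp_force: 0.0
```

```bash
python3 -c "
from h import *
goto(w(-.058,.005,.27))"
```

```text
t 1.1 at stand [-0.3151  0.2044  0.2697] offset cm [-29.92  12.79  -0.03] twist [ 0.    -0.     0.507] open 4.98 F [ 1.1  1.1 -0.7] grip 0.0
```

>>> {"op": "step_arm", "data": {"fingers": [5, 5, 5, 5, 5], "offset": [[-29.9, 12.8, 0], [-29.9, 12.8, 0], [-29.9, 12.8, 0], [-29.9, 12.8, 0], [-29.9, 12.8, 0]], "twist": [[0, 0, 0.51], [0, 0, 0.51], [0, 0, 0.51], [0, 0, 0.51], [0, 0, 0.51]]}}

```text
t: 1.6
position: [0.4797, 0.0531, 0.2697]
tool_rot: [0.0, 0.824, 0.566, 0.0]
ft_force: [1.2, 0.6, 0.5]
opening: 0.526
grasp_force: 0.0
```

```bash
python3 -c "
from h import *
goto(w(-.058,.005,.2))"
```

```text
t 1.6 at stand [-0.1163  0.0523  0.2697] offset cm [-4.74  5.83  6.97] twist [ 0.    -0.     0.001] open 5.01 F [1.2 0.6 0.5] grip 0.0
```

>>> {"op": "step_arm", "data": {"fingers": [5, 5, 5, 5, 5], "offset": [[-4.7, 5.8, 7], [-4.7, 5.8, 15], [-4.7, 5.8, 15], [-4.7, 5.8, 15], [-4.7, 5.8, 15]], "twist": [[0, 0, 0], [0, 0, 0], [0, 0, 0], [0, 0, 0], [0, 0, 0]]}}

```text
t: 2.1
position: [0.5154, -0.01, 0.1169]
tool_rot: [-0.002, 0.824, 0.567, -0.002]
ft_force: [-0.4, 0.9, 0.4]
opening: 0.525
grasp_force: 0.0
```

```bash
python3 - <<'E'
from h import *
goto(w(-.058,.005,.064))
a=camera("top");b=camera("side")
x=cv2.resize(a[170:290,270:400],None,fx=3,fy=3); y=cv2.resize(b[180:300,270:400],None,fx=3,fy=3)
cv2.imwrite("pics/above.png",np.hstack([x,y]))
E
```

```text
t 2.1 at stand [-0.0603  0.0062  0.1169] offset cm [-0.12  0.26  5.28] twist [-0.005  0.001  0.002] open 4.99 F [-0.4  0.9  0.4] grip 0.0
```

View pics/above.png

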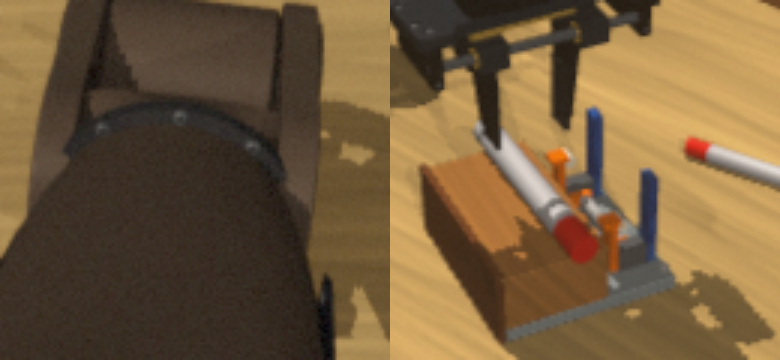

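The side view shows the fingers straddling the rod, above its middle and clear of the jaw. Next I descend.

>>> {"op": "step_arm", "data": {"fingers": [5, 5, 5, 5, 5], "offset": [[0, 0, 2.5], [0, 0, 4.5], [0, 0, 5.3], [0, 0, 5.3], [0, 0, 5.3]], "twist": [[0, 0, 0], [0, 0, 0], [0, 0, 0], [0, 0, 0], [0, 0, 0]]}}

```text
t: 2.7
position: [0.5171, -0.0093, 0.0679]
tool_rot: [0.001, 0.823, 0.568, 0.001]
ft_force: [-0.8, -0.1, 1.1]
opening: 0.528
grasp_force: 0.0
```

```bash
python3 -c "
from h import *
goto(w(-.058,.005,.064))"
```

```text
t 2.7 at stand [-0.0591  0.0076  0.0679] offset cm [-0.26  0.1   0.39] twist [ 0.002 -0.001  0.003] open 5.02 F [-0.8 -0.1  1.1] grip 0.0
```

>>> {"op": "step_arm", "data": {"fingers": [5, 5, 1, 1, 1], "offset": [[-0.2, 0.1, 0.3], [-0.2, 0.1, 0.3], [-0.2, 0.1, 0.3], [-0.2, 0.1, 0.3], [-0.2, 0.1, 0.3]], "twist": [[0, 0, 0], [0, 0, 0], [0, 0, 0], [0, 0, 0], [0, 0, 0]]}}

```text
t: 3.2
position: [0.5168, -0.0117, 0.0637]
tool_rot: [0.0, 0.823, 0.567, 0.0]
ft_force: [0.9, 0.1, -0.2]
opening: 0.326
grasp_force: 0.0
```

>>> {"op": "step_arm", "data": {"fingers": [1, 1, 1], "offset": [[0, 0, 0], [0, 0, 0], [0, 0, 0]], "twist": [[0, 0, 0], [0, 0, 0], [0, 0, 0]]}}

```text
t: 3.5
position: [0.5167, -0.0116, 0.0636]
tool_rot: [-0.0, 0.823, 0.567, 0.0]
ft_force: [0.4, 0.4, 0.2]
opening: 0.225
grasp_force: 30.0
```

```bash
python3 -c "
from h import *
goto(w(-.058,.005,.064))"
```

```text
t 3.5 at stand [-0.0585  0.0052  0.0636] offset cm [-0.02  0.05 -0.04] twist [-0.    -0.     0.003] open 2.14 F [0.4 0.4 0.2] grip 29.96249556541443
```

>>> {"op": "step_arm", "data": {"fingers": [1, 1, 1, 1, 1], "offset": [[0, 0, -2], [0, 0, -4], [0, 2.5, -4], [0.3, 5, -4], [0.5, 5.5, -4]], "twist": [[0, 0, 0], [0, 0, 0], [0, 0, 0], [0, 0, 0], [0, 0, 0]]}}

```text
t: 4.0
position: [0.5718, -0.0273, 0.1037]
tool_rot: [0.001, 0.824, 0.567, 0.001]
ft_force: [0.6, -0.4, -1.7]
opening: 0.225
grasp_force: 30.0
```

>>> {"op": "step_arm", "data": {"fingers": [1, 1, 1], "offset": [[0, 0, 0], [0, 0, 0], [0, 0, 0]], "twist": [[0, 0, 0], [0, 0, 0], [0, 0, 0]]}}

```text
t: 4.3
position: [0.5689, -0.0263, 0.1035]
tool_rot: [-0.0, 0.823, 0.568, -0.0]
ft_force: [-0.4, 0.2, -1.1]
opening: 0.226
grasp_force: 30.0
```

```bash
python3 - <<'E'
from h import *
goto(w(-.002,0,.064))
b=camera("side"); a=camera("top"); cv2.imwrite("pics/s2raw.png",b)
cv2.imwrite("pics/s2.png",np.hstack([cv2.resize(b[190:290,290:380],None,fx=5,fy=5),cv2.resize(a[170:270,290:380],None,fx=3,fy=5)])[:, :790])
E
```

```text
t 4.3 at stand [-0.0046  0.0103  0.1035] offset cm [-1.03  0.26  3.95] twist [-0.001  0.     0.003] open 2.15 F [-0.4  0.2 -1.1] grip 29.962330162525177
```

View pics/s2.png

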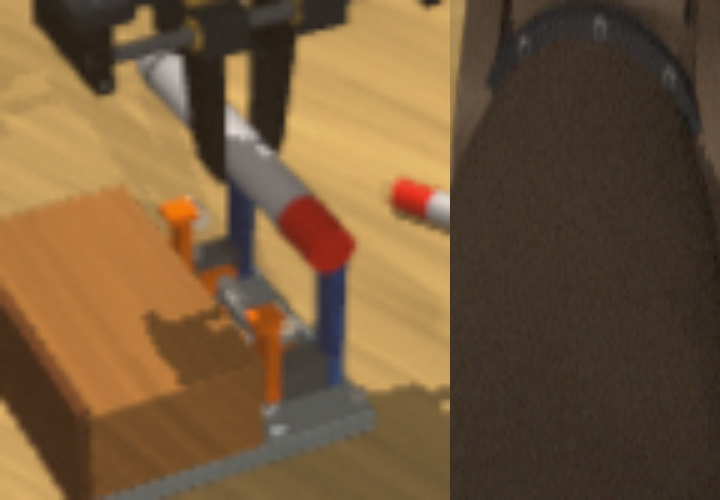

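The rod is held level above the clip: red end at side (356,239), far end at (320.6,203). I'll check its offset and yaw.

```bash
python3 - <<'E'
from h import *
P=ray("side",[[356.4,239],[320.3,202.5]],0.111); report(P)
c,q=np.cos(YAW),np.sin(YAW)
for p in P: d=p[:2]-O; print(c*d[0]+q*d[1],-q*d[0]+c*d[1])
print(proj("side",[w(-.0045,-.085+.01,.111),w(-.0045,.085+.01,.111)]))
E
```

```text
mid [ 0.5692 -0.0282  0.111 ] len 0.1648 yaw -0.324
-3.1793450310933086e-05 -0.07376963424326369
-0.007115518182017385 0.0908512439515774
[[354.82162448 239.87049905]
 [320.55121745 201.39091621]]
```

>>> {"op": "step_arm", "data": {"fingers": [1, 1, 1, 1, 1], "offset": [[-1, 0.1, 0], [-1, 0.1, 1.5], [-1, 0.1, 3], [-1, 0.1, 3], [-1, 0.1, 3]], "twist": [[0, 0, 0], [0, 0, 0], [0, 0, 0], [0, 0, 0], [0, 0, 0]]}}

```text
t: 4.9
position: [0.5671, -0.0366, 0.0738]
tool_rot: [-0.0, 0.823, 0.567, -0.0]
ft_force: [-0.5, -0.9, -1.2]
opening: 0.223
grasp_force: 30.0
```

>>> {"op": "step_arm", "data": {"fingers": [1, 1, 1], "offset": [[0, 0.1, 0], [0, 0.2, 0], [0, 0.2, 0]], "twist": [[0, 0, 0], [0, 0, 0], [0, 0, 0]]}}

```text
t: 5.2
position: [0.5688, -0.0369, 0.0739]
tool_rot: [-0.0, 0.823, 0.567, -0.0]
ft_force: [-3.7, 0.8, -0.5]
opening: 0.221
grasp_force: 30.0
```

>>> {"op": "step_arm", "data": {"fingers": [1, 1, 1], "offset": [[0, 0.1, 0], [0, 0.2, 0], [0, 0.2, 0]], "twist": [[0, 0, 0], [0, 0, 0], [0, 0, 0]]}}

```text
t: 5.5
position: [0.5693, -0.037, 0.0734]
tool_rot: [-0.002, 0.824, 0.567, -0.001]
ft_force: [-9.0, 4.3, 1.5]
opening: 0.221
grasp_force: 30.1
```

```bash
python3 -c "
from h import *
goto(w(0,0,.0596)); print(read_state()['torque'])"
```

```text
t 5.5 at stand [-0.0004  0.0004  0.0734] offset cm [-0.04  0.04  1.38] twist [-0.004  0.     0.003] open 2.1 F [-9.   4.3  1.5] grip 30.110529363155365
[ 0.47096307  1.61629309 -0.4404455 ]
```

>>> {"op": "step_arm", "data": {"fingers": [1, 1, 1, 1, 1], "offset": [[0, -0.2, 0], [0, -0.2, 0.7], [0, -0.2, 1.4], [0, -0.2, 1.8], [0, -0.2, 2.2]], "twist": [[0, 0, 0], [0, 0, 0], [0, 0, 0], [0, 0, 0], [0, 0, 0]]}}

```text
t: 6.0
position: [0.5695, -0.0369, 0.0521]
tool_rot: [0.0, 0.824, 0.567, 0.0]
ft_force: [-7.1, 3.3, 17.4]
opening: 0.223
grasp_force: 30.1
```

```bash
python3 -c "
from h import *
goto(w(0,0,.0336)); print(read_state()['torque'])"
```

```text
t 6.0 at stand [-0.0002  0.0005  0.0521] offset cm [-0.05  0.02  1.85] twist [ 0.001 -0.001  0.002] open 2.12 F [-7.1  3.3 17.4] grip 30.127835869789124
[ 0.42168077  1.3650213  -0.43113471]
```

>>> {"op": "step_arm", "data": {"fingers": [1, 1, 1, 1, 1], "offset": [[0, 0, 0.5], [0, 0, 1.0], [0, 0, 1.5], [0, 0, 1.8], [0, 0, 1.8]], "twist": [[0, 0, 0], [0, 0, 0], [0, 0, 0], [0, 0, 0], [0, 0, 0]]}}

```text
t: 6.5
position: [0.5692, -0.0372, 0.0332]
tool_rot: [0.0, 0.823, 0.567, -0.0]
ft_force: [-3.4, -0.6, 2.7]
opening: 0.222
grasp_force: 30.0
```

```bash
python3 - <<'E'
from h import *
goto(w(0,0,.0336))
b=camera("side")
cv2.imwrite("pics/s3.png",cv2.resize(b[190:290,280:390],None,fx=5,fy=5))
E
```

```text
t 6.5 at stand [-0.0004  0.0002  0.0332] offset cm [-0.02  0.04 -0.04] twist [0.    0.    0.003] open 2.11 F [-3.4 -0.6  2.7] grip 30.000642836093903
```

View pics/s3.png

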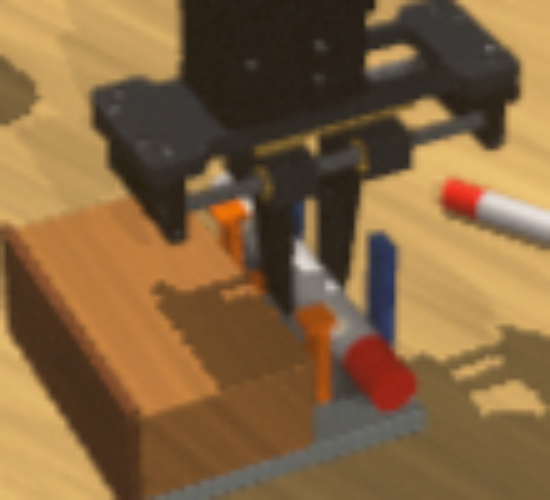

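The side view shows the rod below the orange noses, with its red end at (356,264) and the jaw upright; the force is back near zero. Next I release and lift.

>>> {"op": "step_arm", "data": {"fingers": [3.2, 3.2, 3.2, 3.2], "offset": [[0, 0, 0], [0, 0, 0], [0, 0, 0], [0, 0, 0]], "twist": [[0, 0, 0], [0, 0, 0], [0, 0, 0], [0, 0, 0]]}}

```text
t: 6.95
position: [0.5694, -0.037, 0.0336]
tool_rot: [0.0, 0.823, 0.567, 0.0]
ft_force: [-0.0, -0.0, -0.7]
opening: 0.335
grasp_force: 0.0
```

>>> {"op": "step_arm", "data": {"fingers": [3.2, 3.2, 3.2, 3.2, 3.2], "offset": [[0, 0, -2], [0, 0, -4], [0, 0, -8], [0, 0, -13], [0, 0, -18]], "twist": [[0, 0, 0], [0, 0, 0], [0, 0, 0], [0, 0, 0], [0, 0, 0]]}}

```text
t: 7.45
position: [0.5688, -0.0369, 0.2153]
tool_rot: [-0.0, 0.823, 0.567, -0.0]
ft_force: [1.0, -0.3, 0.3]
opening: 0.336
grasp_force: 0.0
```

>>> {"op": "step_arm", "data": {"fingers": [3.2, 3.2, 3.2, 3.2, 3.2], "offset": [[0, -5, -3], [5, -10, -4], [10, -12, -4], [15, -12, -4], [20, -12, -4]], "twist": [[0, 0, 0], [0, 0, 0], [0, 0, 0], [0, 0, 0], [0, 0, 0]]}}

```text
t: 7.95
position: [0.5201, 0.1699, 0.2545]
tool_rot: [0.0, 0.823, 0.567, 0.001]
ft_force: [1.5, -0.4, 0.8]
opening: 0.336
grasp_force: 0.0
```

```bash
python3 - <<'E'
from h import *
goto(w(0,0,.0336))
b=camera("side"); a=camera("top")
cv2.imwrite("pics/s4s.png",b);cv2.imwrite("pics/s4t.png",a)
cv2.imwrite("pics/s4.png",np.hstack([cv2.resize(b[200:300,280:380],None,fx=4,fy=4),cv2.resize(a[180:280,290:390],None,fx=4,fy=4)]))
for n,box,im in (("side",(290,215,380,290),b),("top",(290,185,385,240),a)):
    H,S,V=cv2.split(cv2.cvtColor(im,cv2.COLOR_BGR2HSV)); x0,y0,x1,y1=box
    print(n,"expected ends",proj(n,[w(0,-.085,.041),w(0,.085,.041)]).round(1).tolist())
    m=np.zeros(H.shape,bool); m[y0:y1,x0:x1]=1
    print("red",blobs(m&((H<4)|(H>174))&(S>150)&(V>70)),"expected band mid",proj(n,[w(0,-.075,.041)]).round(1).tolist())
E
```

```text
t 7.95 at stand [-0.1205  0.1758  0.2545] offset cm [-17.64  11.97  22.09] twist [ 0.002 -0.001  0.003] open 3.2 F [ 1.5 -0.4  0.8] grip 0.0
side expected ends [[358.0, 267.4], [324.4, 227.2]]
red [(np.int32(19), [372.4, 228.6], [369, 227, 7, 5]), (np.int32(47), [353.9, 259.9], [349, 257, 10, 8]), (np.int32(23), [358.1, 267.2], [354, 264, 9, 7])] expected band mid [[355.8, 264.8]]
top expected ends [[375.3, 223.8], [304.8, 199.3]]
red [(np.int32(98), [370.0, 222.2], [364, 217, 13, 11])] expected band mid [[371.1, 222.3]]
```

View pics/s4.png

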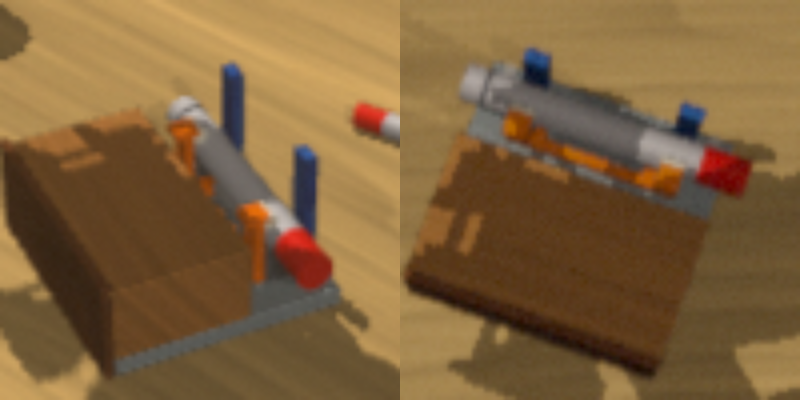

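The rod's red end face is at side (358,267), against (358,267) expected for home. Its far end also matches, and both jaw arms are closed over it. The robot is clear, so I'm handing in.

```bash
python3 -c "
from workcell import *
print(hand_in())"
```

```text
the job is handed in; nothing more can be done
None
```

I pushed the mandrel home in the clip and handed the job in at about 8 s. The last pictures show it on both saddles, roughly centred, with the jaw closed over it; the tumbler, dish and hammer were not touched. The hand-in returned no verdict.

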